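# Slide a cherry carton over the sill onto the chiller plate

## Robot

A 7-joint arm with a two-finger parallel gripper is mounted at the origin on the work surface. World frame = base frame: x ahead of the robot, y to its left, z up, the work surface at z = 0. Lengths are in m, angles in rad, forces in N, time in s.
With the tool pointing down it reaches from about 0.4 to 0.85 m from the base axis. Payload 10.4 kg.
Tool frame: the origin (TCP) lies at the very end of the fingers, on their centre line; the grasp point (between the pads) lies 19 mm behind it; y points along the fingers, z is the direction in which the jaws open and shut, and the axes are right-handed (so a half turn about y gives the same grasp; the last joint's range is limited). The gripper opens to 85 mm and grips with 20 to 120 N. Pads are 22 mm wide; open, the fingers measure 114 mm over their backs; the gripper's body (76 mm by 85 mm) begins 54 mm behind the grasp point. The pads swing forward as they close: fully open they stand 13 mm farther back than shut.
Start: joints at [-1.271, 0.332, -0.065, 1.46, 0.022, 1.35, -0.088], TCP at [0.198, 0.593, 0.231] pointing down, gripper open.
Joint ranges: [-2.6, 2.6], [-0.5, 2.12], [-1.47, 1.34], [0.16, 2.42], [-1.27, 4.41], [0.06, 2.06], [-2.6, 2.6]. Speed limits (rad/s): [2.22, 2.22, 2.79, 2.79, 3.14, 3.14, 3.14].

## Interface

Orientations are given as a unit quaternion [x, y, z, w].
In Python, from workcell import manip gives the robot as it stands.
- The arm moves only by the tool arm_command, never from a script. Its argument "commands" is a list that holds one entry, the list of rows, each a list of 6 numbers: the shift along the world's x, y, z in cm, then the turn, a rotation vector about the world's x, y, z in degrees. A call has 1 to 20 rows; each row is the pose to reach, as a shift and turn from the pose commanded when the call began; what a row does not reach only later rows make up. A row lasts 1/10 s, in which the tool goes at most 50 mm and 8.59 degrees, less where a joint would pass 70% of its speed; a pose out of reach is approached as far as the arm can. A call with a gripper value outside its range is refused whole. "claw" is the finger opening in cm, from 0 to 8.54, set as the call begins (left out, the last holds). The fingers move at their own pace and stop on an object; "newtons" is the grip in N (left out, the last holds). Time passes only in rows, so rows that repeat a pose let the fingers close. It gives the time, the measured TCP pose, the force and the opening at its end, in the units of the state.
- manip.get_obs(): the state, without advancing time (a new reading comes with each control period).
- manip.camera(name): name is "scene" or "side" or "wrist"; returns a dict with "pixels" (480x640x3 uint8, blue, green, red), "depth" (480x640 float32, m along the optical axis (not along the pixel's ray), 0 where there is no reading), "K" (3x3 intrinsics, pixels), "k1" (the pictures are not rectified: a ray, as slopes to the right and down, at radius r is drawn at 1 + k1 r^2 times it, then the intrinsics apply), "rvec" (rotation vector, rad) and "tvec" (3), from world to camera coordinates, as OpenCV has them. Camera axes: x right, y down, z forward; pixel columns grow to the right and rows downward; lengths in m; the calibration is good to about 2 mm. A picture is of the moment at which its call begins.
- manip.hand_in(): hands the job in, once; it reports no verdict.
Trained networks look in the newest picture that a camera, given by its name, has taken for a name from the list of things; names that differ only in an ending like _2 or _b are one class to them, and where a whole thing is asked for, a point or a joint stands for the part that bears it (a point fixed in the world has none). Each returns a list of dicts, best first, with "p" (0 to 1); they miss things now and then, are a little off and sometimes report something else, mostly with a low value. They report only what shows in the picture. A call takes as long as a camera call. They do not tell look-alikes from the thing itself.
- manip.masks_of(camera, thing): "mask" (480x640 bool, what is visible of it) and "bbox" ([left, top, right, bottom] in pixels, round what is visible of it).
The state is a dict: "clock": time; "joint_pos": joint angles; "joint_velocities": joint speeds; "tau": joint torques, N m; "position": TCP position; "ee_rot": TCP orientation; "ft_force": force on the tool from outside, world axes, zero at the start; "torque": the same for the moment, N m; "grip_width": opening from 0.0 (shut) to 1.0 (fully open).
Only numpy, scipy, OpenCV 4.12 (cv2) and the standard library are available. Lean on these libraries where they do the work, as an engineer would, in place of code of your own. Each camera call takes 0.05 s, during which the arm holds its last target.

## Task

Get the filled cherry carton onto the chiller's cold plate: tip up its leading end just enough to rest it on the raised sill while its tail stays on the bench, then slide it on over the sill until it lies flat inside the rim - it must never be carried clear of the bench or tipped steeply, or fruit spills. Also turn the thermostat knob (before or after) so that its pointer stands at the dark index tab on the scale. Leave the bottle, the cardboard core, the foam block and the punnet where they are, and let go of everything at the end.

Things in the scene. Friction and masses are not known exactly. Their poses are not given: they have to be found in the camera images.
- chiller: Low steel chiller fixed to the bench. Origin: middle of its recess, at bench level; +x is the way the carton travels in (roughly world +y), z up. Recess (cold plate) 205 mm long in x, 154 mm wide in y, floor 14 mm above the bench. The rim round it is 24 mm above the bench; side rims 18 mm thick, far rim 20 mm. Beyond it, x = 122.5 to 242.5 mm, a white control box 150 mm wide, 45 mm high.
- sill (a point): Middle of the top of the sill, the rim's -x piece that faces the carton: 20 mm thick in x (outer face at x = -122.5 mm of the chiller, inner at -102.5 mm), 190 mm wide in y, 24 mm high.
- carton_center (a point): White open carton packed with cherries, 180 mm long (its x), 130 wide (y), 52 high, 0.45 to 0.8 kg. Point: its middle, 26 mm above its underside. Its +x end leads and faces the sill. End walls (across x) are 10 mm thick, to be pinched; inside, foam 22 mm above the underside for 20 mm from the end wall, then cherries to about 37 mm (only the foam level is solid). Side walls 5 mm thick.
- carton_lead (a point): Middle of the carton's leading bottom edge (90 mm ahead of the carton's middle, at its underside).
- carton_tail (a point): Middle of the carton's trailing bottom edge (90 mm behind the carton's middle, at its underside). A frictional push on the tail wall can hold the tail down while the nose should drop behind the sill: push in short strokes, easing off between them, once the middle of the carton is over the sill.
- dial (a joint): Thermostat knob's angle, 0 to 4.7 rad, growing clockwise seen from above; at 0 its pointer points along the chiller's +x. Light friction (0.05 N m), stays where it is left.
- dial_grip (a point): On the knob's vertical axis, at the height to grip it, 24 mm above the control box's top. The knob is a black bar 44 mm long and 14 mm wide, from 6 to 34 mm above the box's top, on a flat disc; the point's x axis lies along the bar, towards the pointer (white line at one end).
- pointer (a point): Tip of the knob's white pointer line, 40 mm from the knob's axis, 3 mm above the box's top; turns with the knob.
- mark (a point): Inner tip of the dark index tab on the scale round the knob, 40 mm from the knob's axis: where the pointer must come to. It does not turn with the knob, and is always further clockwise than the pointer at the start (by 0.5 to 2.8 rad).
- tea_center (a point): Green bottle, bystander, 62 mm across, 190 mm high; its centre.
- core_center (a point): Cardboard core standing upright, bystander, 54 mm across, 70 mm high; its centre.
- foam_center (a point): Pink foam block, bystander, 110 (x) by 55 (y) by 35 mm; its centre.
- punnet_center (a point): Small open white punnet, bystander, 95 (x) by 75 (y) by 45 mm; its centre.
Mind the look-alikes: they are no part of the job. Of the things that look like the part that bears carton_center, the smaller one is meant.

How it is judged:
By the outcome, as a careful person would: the job done as asked, in the order asked, and still so for the second after the job is handed in, with the robot touching nothing.
It also fails if it takes over 72 s, if anything falls off the work surface, if the arm or the gripper's body presses on something with over 40 N, if the wrist force passes 120 N, or if a joint passes its speed limit or range.

## Working session

There is one attempt and no reset: what is moved stays moved. The work goes in short steps, Python scripts to look and compute and a tool call to move; the robot and the scene stay as the last step left them, time stands still between calls to the robot, and variables do not carry over. Pictures are saved under pics/ and viewed, and the job is handed in when it is done.

Besides the shell and the picture viewer there is one more tool, called after "Request:" as a command line: name --argument value ..., lists and objects as JSON in quotes. arm_command: Moves the arm, as the interface text tells. Its arguments: {"type":"object","properties":{"commands":{"type":"array"},"claw":{"type":"number"},"newtons":{"type":"number"}},"required":["commands"]}

```bash
mkdir -p pics; ls
cat > h.py <<'E'
import numpy as np, cv2
from workcell import manip
def cam(n):
    return manip.camera(n)
def cloud(c):
    K=c["K"];h,w=c["depth"].shape
    u,v=np.meshgrid(np.arange(w),np.arange(h))
    xd=(u-K[0,2])/K[0,0];yd=(v-K[1,2])/K[1,1]
    x,y=xd.copy(),yd.copy()
    for _ in range(15):
        f=1+c["k1"]*(x*x+y*y);x=xd/f;y=yd/f
    P=np.stack([x,y,np.ones_like(x)],-1)*c["depth"][...,None]
    R=cv2.Rodrigues(np.array(c["rvec"],float))[0]
    W=(P-np.array(c["tvec"]).ravel())@R
    W[c["depth"]<=0]=np.nan
    return W
def proj(c,X):
    R=cv2.Rodrigues(np.array(c["rvec"],float))[0]
    p=np.atleast_2d(X)@R.T+np.array(c["tvec"]).ravel()
    s=p[:,:2]/p[:,2:];s=s*(1+c["k1"]*(s**2).sum(1,keepdims=True))
    return s*[c["K"][0,0],c["K"][1,1]]+[c["K"][0,2],c["K"][1,2]]
E
python3 - <<'E'
from h import *
o=manip.get_obs();print(o)
for n in ["scene","side","wrist"]:
    c=cam(n);cv2.imwrite(f"pics/a_{n}.png",c["pixels"]);np.savez(f"a_{n}.npz",**c)
    print(n,c["rvec"],c["tvec"],c["k1"])
    for t in ["chiller","carton_center","dial","pointer","mark","tea_center","core_center","foam_center","punnet_center"]:
        try:
            for m in manip.masks_of(n,t):
                W=cloud(c)[m["mask"]];print(n,t,m["p"],m["bbox"],np.nanmedian(W,0).round(3))
        except Exception as e:print(t,e)
E
```

```text
pics
{'clock': 0.0, 'joint_pos': array([-1.27062406,  0.33289191, -0.06469871,  1.46095713,  0.02160742,
        1.34990895, -0.08845352]), 'joint_velocities': array([ 0.00087443,  0.00070491,  0.00016839,  0.00113726,  0.00065383,
       -0.00045988,  0.00105919]), 'tau': array([-1.26377981e-03, -6.25431776e+01,  4.82964457e-02, -3.91617036e+01,
        1.62019447e-02,  9.59162659e-03,  3.59040473e-05]), 'position': array([0.19813443, 0.5923553 , 0.23049587]), 'ee_rot': array([ 0.69843842, -0.11365536,  0.11354197, -0.69740551]), 'ft_force': array([-0.36534548,  0.29799509,  0.22662127]), 'torque': array([ 0.0152457 ,  0.0267469 , -0.01003832]), 'grip_width': 0.9985420311810702}
scene [ 0.80160621  2.76739539 -0.81725444] [ 0.39810658 -0.17412932  1.50981685] -0.18598855198437242
scene chiller 0.69 [262.3, 228.2, 401.2, 401.3] [0.554 0.164 0.023]
scene carton_center 0.7 [463.1, 218.5, 548.0, 333.9] [0.18  0.303 0.041]
scene carton_center 0.56 [237.0, 146.9, 313.2, 228.7] [ 0.49  -0.189  0.032]
scene dial 0.83 [342.0, 342.7, 375.8, 373.0] [0.57  0.285 0.05 ]
scene pointer 0.97 [344.4
[... 899 characters left out ...]
0.13  0.019]
side tea_center 0.61 [420.8, 256.8, 459.8, 334.1] [ 0.663 -0.202  0.11 ]
side core_center 0.61 [259.1, 349.7, 282.7, 391.8] [ 0.333 -0.211  0.047]
side core_center 0.31 [293.7, 143.5, 318.8, 171.5] [0.567 0.272 0.051]
side foam_center 0.72 [384.0, 195.8, 409.8, 243.4] [0.689 0.049 0.036]
side punnet_center 0.96 [225.2, 205.3, 265.1, 254.4] [0.377 0.15  0.015]
side punnet_center 0.75 [254.5, 350.2, 283.8, 391.4] [ 0.333 -0.212  0.046]
side punnet_center 0.59 [309.6, 290.7, 400.1, 400.1] [ 0.491 -0.203  0.031]
wrist [-2.31704736 -1.66926386 -0.28124872] [-0.6256148  -0.04313462  0.38022059] -0.0308363148493927
wrist carton_center 0.66 [0.4, 165.3, 164.6, 407.4] [0.208 0.349 0.039]
```

View pics/a_scene.png

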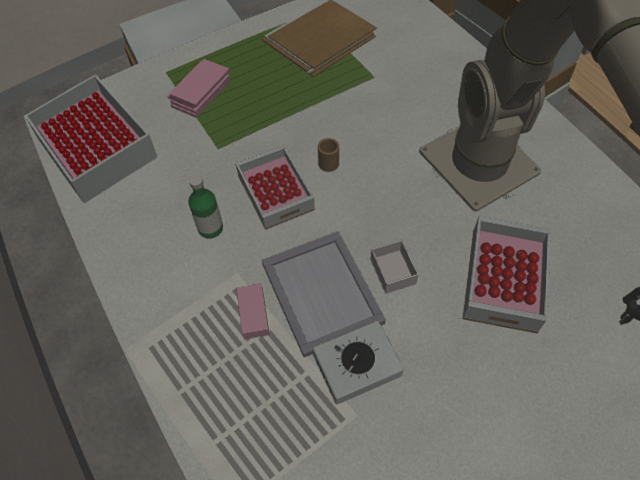

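View pics/a_side.png

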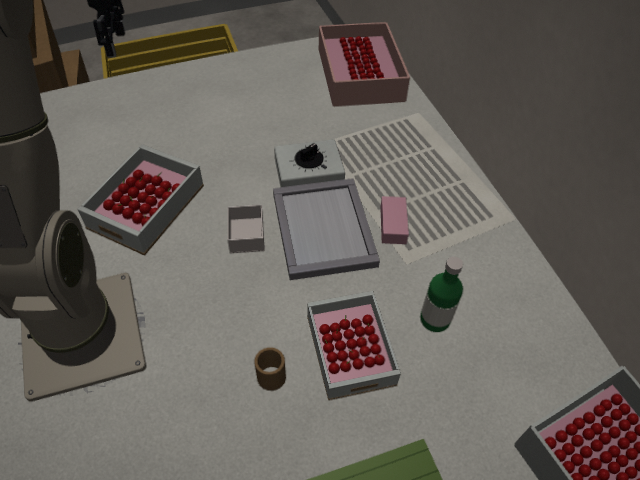

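The scene view shows the small carton at about (275,187), in line with the chiller at (322,295). The knob is at (358,357). The larger look-alike sits at (508,275). Next I'll fit precise poses.

```bash
cat > fit.py <<'E'
from h import *
def load(n): return dict(np.load(n,allow_pickle=True))
def box(P,name):
    r=cv2.minAreaRect((P[:,:2]*1000).astype(np.float32))
    print(name,len(P),"c",np.round(r[0],1),"sz",np.round(r[1],1),"ang",round(r[2],2));return r
def zone(P,x,y,z):
    return P[(P[:,0]>x[0])&(P[:,0]<x[1])&(P[:,1]>y[0])&(P[:,1]<y[1])&(P[:,2]>z[0])&(P[:,2]<z[1])]
E
python3 - <<'E'
from fit import *
for n in ["scene","side"]:
    c=load(f"a_{n}.npz");c["k1"]=float(c["k1"]);W=cloud(c).reshape(-1,3);W=W[~np.isnan(W[:,0])]
    print(n,"table z",np.median(zone(W,(.4,.5),(-.09,-.05),(-.05,.05))[:,2]))
    P=zone(W,(.38,.6),(-.33,-.08),(.047,.06));box(P,"carton rim")
    P=zone(W,(.38,.6),(-.33,-.08),(.01,.06));box(P,"carton all")
    P=zone(W,(.42,.66),(-.05,.23),(.019,.028));box(P,"rim")
    P=zone(W,(.42,.66),(-.05,.23),(.010,.018));box(P,"plate");print(np.median(P,0))
    P=zone(W,(.42,.68),(.15,.4),(.040,.050));box(P,"ctl")
    P=zone(W,(.42,.68),(.15,.4),(.065,.09));
    if len(P):box(P,"knob");print(np.median(P,0))
    b=(300,330,420,410) if n=="scene" else (270,130,360,190)
    im=c["pixels"][b[1]:b[3],b[0]:b[2]]
    cv2.imwrite(f"pics/knob_{n}.png",cv2.resize(im,None,fx=6,fy=6,interpolation=cv2.INTER_CUBIC))
E
```

```text
scene table z 0.001809499337500363
carton rim 763 c [ 489.1 -194.8] sz [185.3 131.8] ang 84.24
carton all 3912 c [ 489.5 -191.6] sz [191.7 131.9] ang 84.26
rim 2824 c [536.7  98.6] sz [258.7 237.1] ang 88.24
plate 4845 c [546.9  87.7] sz [232.9 254.5] ang 6.34
[0.54196048 0.10517164 0.01514272]
ctl 3498 c [535.  247.6] sz [197.2 205.7] ang 81.44
knob 186 c [568.5 281.2] sz [44.7 14.9] ang 24.25
[0.56937607 0.28275187 0.07995231]
side table z 0.0007433632938083275
carton rim 1339 c [ 492.  -196.3] sz [183.7 131.5] ang 83.45
carton all 7081 c [ 492.  -196.4] sz [184.  131.6] ang 83.51
rim 2723 c [539.9  97.6] sz [234.4 269.1] ang 1.94
plate 4835 c [540.1  96.7] sz [230.4 272.1] ang 3.28
[0.54162686 0.09280507 0.01484705]
ctl 1961 c [535.7 245.4] sz [201.3 205.5] ang 81.45
knob 138 c [567.1 278.6] sz [44.8 17.5] ang 27.48
[0.56720069 0.27505444 0.07765611]
```

View pics/knob_scene.png

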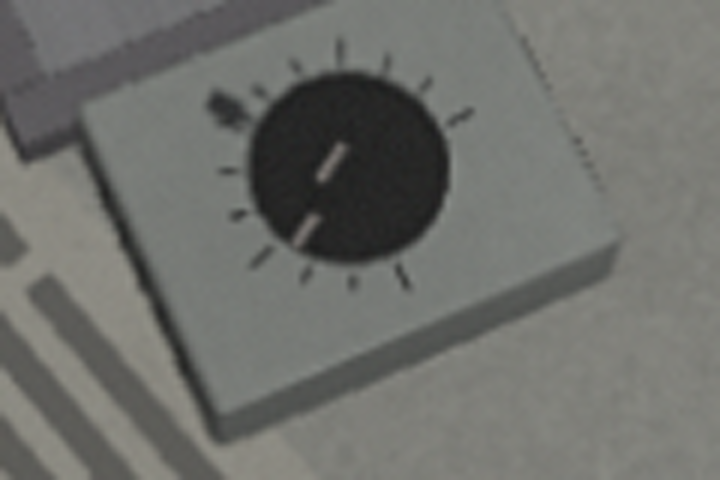

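View pics/knob_side.png

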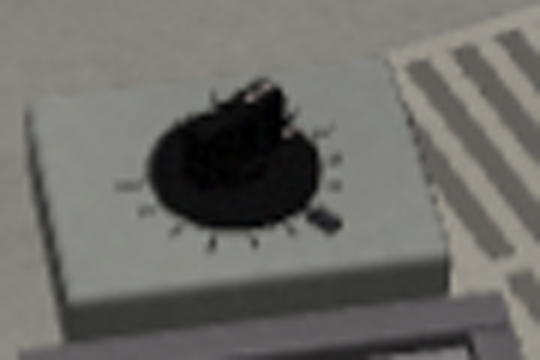

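```bash
cat >> h.py <<'E'
def ray_plane(c,uv,z):
    uv=np.atleast_2d(uv).astype(float);K=c["K"]
    d=(uv-[K[0,2],K[1,2]])/[K[0,0],K[1,1]];s=d.copy()
    for _ in range(15): s=d/(1+c["k1"]*(s**2).sum(1,keepdims=True))
    R=cv2.Rodrigues(np.array(c["rvec"],float))[0];o=-R.T@np.array(c["tvec"]).ravel()
    D=np.c_[s,np.ones(len(s))]@R
    return o+D*((z-o[2])/D[:,2])[:,None]
E
python3 - <<'E'
from fit import *
C={}
for n in ["scene","side"]:
    c=load(f"a_{n}.npz");c["k1"]=float(c["k1"]);C[n]=c
c=C["scene"]
s=lambda p:(np.array(p)+0.5)/6-.5
f=lambda p,b,c,z:ray_plane(c,s(p)+[b[0],b[1]],z)[0].round(4)
b=(300,330)
print("mark blob",f((226,108),b,c,.046),"mark inner",f((243,122),b,c,.046),"ptr end",f((298,243),b,c,.048),"disc c",f((349,167),b,c,.049))
b=(270,130);c=C["side"]
print("mark inner",f((314,213),b,c,.046),"blob",f((325,220),b,c,.046),"disc c",f((235,170),b,c,.049))
# chiller fit: fit model corner polygon via control box & rim points with outliers removed
from scipy.optimize import minimize
for n in C:
    W=cloud(C[n]).reshape(-1,3);W=W[~np.isnan(W[:,0])]
    P=zone(W,(.40,.70),(-.06,.42),(.0195,.0285));
    P2=zone(W,(.40,.70),(.1,.42),(.041,.050))
    P3=zone(W,(.40,.70),(-.06,.42),(.011,.0175))
    P=P[:,:2]*1000;P2=P2[:,:2]*1000;P3=P3[:,:2]*1000
    def loc(p,v):
        a=v[2];d=p-v[:2];return d@np.array([[np.cos(a),-np.sin(a)],[np.sin(a),np.cos(a)]])
    def inr(q,x0,x1,y): 
        return np.exp(-((np.maximum(0,np.maximum(np.maximum(x0-q[:,0],q[:,0]-x1),abs(q[:,1])-y)))/2)**2).sum()
    def cost(v):
        q=loc(P,v);q2=loc(P2,v);q3=loc(P3,v)
        return -(inr(q,-122.5,122.5,95)-inr(q,-102.5,102.5,77)*1+inr(q2,122.5,242.5,75)+inr(q3,-102.5,102.5,77))
    best=min((minimize(cost,[543+dx,115+dy,np.radians(98+a)],method="Nelder-Mead",options=dict(xatol=.01,fatol=.01,maxiter=2000,initial_simplex=None)) for dx in(-8,0,8) for dy in(-10,0,10) for a in(-3,3)),key=lambda r:r.fun)
    print(n,best.x[:2],np.degrees(best.x[2]),best.fun,len(P),len(P2),len(P3))
    a=best.x[2];print("dial axis 182.5?",best.x[:2]+182.5*np.array([np.cos(a),np.sin(a)]))
E
```

```text
mark blob [0.5894 0.2408 0.046 ] mark inner [0.5873 0.2482 0.046 ] ptr end [0.5956 0.2945 0.048 ] disc c [0.5668 0.2816 0.049 ]
mark inner [0.5913 0.249  0.046 ] blob [0.594 0.244 0.046] disc c [0.5689 0.2786 0.049 ]
scene [539.14970998 100.57728184] 81.30330468373423 -9883.50754899772 2948 3532 4505
dial axis 182.5? [566.74440459 280.97900808]
side [542.26109128 100.27720704] 81.52084843148197 -8530.8137475315 2839 1983 4636
dial axis 182.5? [569.17062949 280.78240572]
```

Request:
arm_command --commands '[[[37,-31.1,-4,0,0,43.5],[37,-31.1,-4,0,0,43.5],[37,-31.1,-4,0,0,43.5],[37,-31.1,-4,0,0,43.5],[37,-31.1,-4,0,0,43.5],[37,-31.1,-4,0,0,43.5],[37,-31.1,-4,0,0,43.5],[37,-31.1,-4,0,0,43.5],[37,-31.1,-4,0,0,43.5],[37,-31.1,-4,0,0,43.5],[37,-31.1,-4,0,0,43.5],[37,-31.1,-4,0,0,43.5],[37,-31.1,-4,0,0,43.5],[37,-31.1,-4,0,0,43.5]]]' --claw 5

```text
clock: 2.9
position: [0.5673, 0.2833, 0.1915]
ee_rot: [-0.69, -0.154, 0.154, 0.69]
ft_force: [0.8, -0.4, -0.3]
grip_width: 0.584
```

```bash
cat > st.py <<'E'
from h import *
from scipy.spatial.transform import Rotation as Ro
o=manip.get_obs();R=Ro.from_quat(o["ee_rot"]).as_matrix()
print(round(o["clock"],2),"pos",o["position"].round(4),"y",R[:,1].round(3),"jaw",R[:,2].round(3),"yaw",np.degrees(np.arctan2(R[1,2],R[0,2])).round(2),"F",o["ft_force"].round(1),"T",o["torque"].round(2),"w",round(o["grip_width"]*85.4,1),"q",o["joint_pos"].round(2))
E
python3 - <<'E'
import st
from h import *
c=cam("wrist");cv2.imwrite("pics/b_wrist.png",c["pixels"]);np.savez("b_wrist.npz",**c)
E
```

```text
2.9 pos [0.5673 0.2833 0.1915] y [-0.     0.001 -1.   ] jaw [-0.425  0.905  0.001] yaw 115.15 F [ 0.8 -0.4 -0.3] T [ 0.03 -0.03 -0.01] w 49.9 q [-0.62  0.37  0.11  1.5  -0.04  1.28  1.5 ]
```

View pics/b_wrist.png

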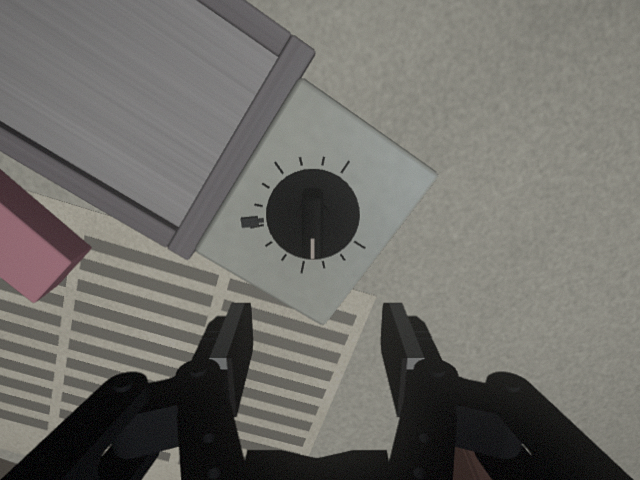

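The wrist picture shows the knob disc centred at (313,214). The pointer runs down to (312,257) and the mark tab's inner tip is at about (265,222).

Run:
```python
from fit import *
c=load("b_wrist.npz");c["k1"]=float(c["k1"])
im=c["pixels"][170:290,230:390];cv2.imwrite("pics/b_crop.png",cv2.resize(im,None,fx=5,fy=5,interpolation=cv2.INTER_CUBIC))
W=cloud(c)
P=zone(W.reshape(-1,3),(.5,.64),(.2,.36),(.068,.09));box(P,"knob top");print(np.median(P,0))
P=zone(W.reshape(-1,3),(.4,.74),(.0,.46),(.04,.0485));box(P,"ctl")
```

```text
knob top 1366 c [569.4 281.4] sz [43.9 13.5] ang 25.37
[0.5676202  0.28070949 0.07740727]
ctl 30050 c [569.3 281.6] sz [120.  149.7] ang 81.57
```

View pics/b_crop.png

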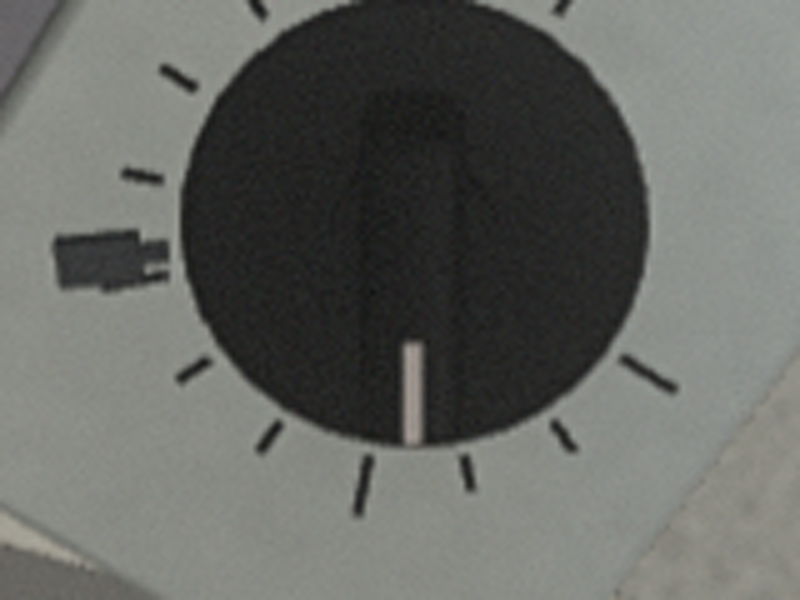

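Run:
```python
from fit import *
c=load("b_wrist.npz");c["k1"]=float(c["k1"])
s=lambda p:(np.array(p)+0.5)/5-.5+[230,170]
A=np.array([.5693,.2815]);
def a(p,z):
    X=ray_plane(c,s(p),z)[0];d=X[:2]-A;print(p,X.round(4),"r",np.hypot(*d).round(4),"ang",np.degrees(np.arctan2(d[1],d[0])).round(2))
for p in [(97,262),(60,263),(140,260),(167,258),(140,253),(160,250),(150,277)]:a(p,.046)
for p in [(413,443),(413,345)]:a(p,.048)
a((415,217),.049)
for p in [(363,485),(467,475),(195,370),(143,177),(180,77),(270,437)]:a(p,.046)
```

```text
(97, 262) [0.5937 0.2418 0.046 ] r 0.0466 ang -58.39
(60, 263) [0.5961 0.237  0.046 ] r 0.052 ang -58.89
(140, 260) [0.5908 0.2474 0.046 ] r 0.0403 ang -57.81
(167, 258) [0.5888 0.2508 0.046 ] r 0.0363 ang -57.53
(140, 253) [0.5898 0.247  0.046 ] r 0.0401 ang -59.32
(160, 250) [0.5881 0.2495 0.046 ] r 0.0372 ang -59.58
(150, 277) [0.5925 0.2497 0.046 ] r 0.0394 ang -53.82
(413, 443) [0.5992 0.2952 0.048 ] r 0.0329 ang 24.63
(413, 345) [0.5851 0.2886 0.048 ] r 0.0174 ang 24.32
(415, 217) [0.567  0.2805 0.049 ] r 0.0025 ang -157.27
(363, 485) [0.6094 0.2916 0.046 ] r 0.0413 ang 14.13
(467, 475) [0.6012 0.3051 0.046 ] r 0.0397 ang 36.51
(195, 370) [0.6031 0.2613 0.046 ] r 0.0394 ang -30.82
(143, 177) [0.579 0.243 0.046] r 0.0397 ang -75.82
(180, 77) [0.5633 0.2421 0.046 ] r 0.0398 ang -98.67
(270, 437) [0.6082 0.2757 0.046 ] r 0.0393 ang -8.46
```

Request:
arm_command --commands '[[[0.2,-0.15,-4,0,0,0],[0.2,-0.15,-8,0,0,0],[0.2,-0.15,-11.5,0,0,0],[0.2,-0.15,-13.5,0,0,0],[0.2,-0.15,-13.5,0,0,0],[0.2,-0.15,-13.5,0,0,0]]]'

```text
clock: 3.55
position: [0.5702, 0.281, 0.0572]
ee_rot: [-0.69, -0.154, 0.153, 0.69]
ft_force: [0.5, -0.1, 0.6]
grip_width: 0.587
```

Request:
arm_command --commands '[[[0,0,0,0,0,0],[0,0,0,0,0,0],[0,0,0,0,0,0],[0,0,0,0,0,0],[0,0,0,0,0,0],[0,0,0,0,0,0]]]' --claw 0 --newtons 25

```text
clock: 4.15
position: [0.5706, 0.2816, 0.058]
ee_rot: [-0.69, -0.154, 0.153, 0.691]
ft_force: [-2.5, 1.7, 5.6]
grip_width: 0.153
```

```bash
python3 st.py
```

```text
4.15 pos [0.5706 0.2816 0.058 ] y [ 0.001  0.002 -1.   ] jaw [-0.423  0.906  0.001] yaw 115.05 F [-2.5  1.7  5.6] T [ 0.29  0.47 -0.05] w 13.1 q [-0.6   0.5   0.1   1.62 -0.05  1.03  1.52]
```

Request:
arm_command --commands '[[[0,0,0.2,0,0,-8],[0,0,0.2,0,0,-16],[0,0,0.2,0,0,-24],[0,0,0.2,0,0,-32],[0,0,0.2,0,0,-40],[0,0,0.2,0,0,-48],[0,0,0.2,0,0,-56],[0,0,0.2,0,0,-64],[0,0,0.2,0,0,-72],[0,0,0.2,0,0,-80],[0,0,0.2,0,0,-83.6],[0,0,0.2,0,0,-83.6],[0,0,0.2,0,0,-83.6],[0,0,0.2,0,0,-83.6]]]'

```text
clock: 5.55
position: [0.5699, 0.2798, 0.0581]
ee_rot: [0.617, -0.346, 0.345, -0.617]
ft_force: [-2.4, -3.1, -4.0]
grip_width: 0.157
```

Request:
arm_command --commands '[[[0,0,0,0,0,0],[0,0,0,0,0,0],[0,0,0,0,0,0],[0,0,4,0,0,0],[0,0,8,0,0,0],[0,0,12,0,0,0],[0,0,13.3,0,0,0],[0,0,13.3,0,0,0]]]' --claw 5

```text
clock: 6.35
position: [0.5715, 0.281, 0.1941]
ee_rot: [-0.615, 0.345, -0.347, 0.618]
ft_force: [0.2, 0.2, -0.9]
grip_width: 0.584
```

Run:
```python
import st
from fit import *
c=cam("wrist");cv2.imwrite("pics/c_wrist.png",c["pixels"]);np.savez("c_wrist.npz",**c)
im=c["pixels"][100:320,180:480];cv2.imwrite("pics/c_crop.png",cv2.resize(im,None,fx=2.66,fy=2.66,interpolation=cv2.INTER_CUBIC))
W=cloud(c)
P=zone(W.reshape(-1,3),(.5,.64),(.2,.36),(.068,.09));box(P,"knob top");print(np.median(P,0))
```

```text
6.35 pos [0.5715 0.281  0.1941] y [ 0.004  0.003 -1.   ] jaw [0.853 0.521 0.005] yaw 31.42 F [ 0.2  0.2 -0.9] T [-0.09 -0.   -0.01] w 49.8 q [-0.85  0.39  0.42  1.5  -0.16  1.28  0.14]
knob top 1374 c [569.4 281.9] sz [14.  43.7] ang 31.55
[0.56851754 0.28369267 0.07749198]
```

View pics/c_wrist.png

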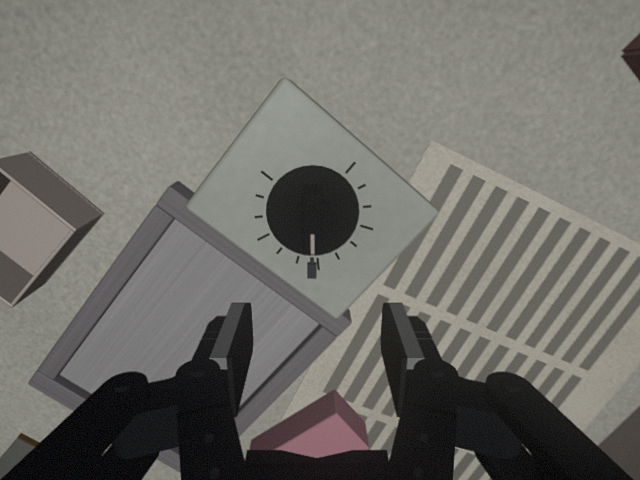

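View pics/c_crop.png

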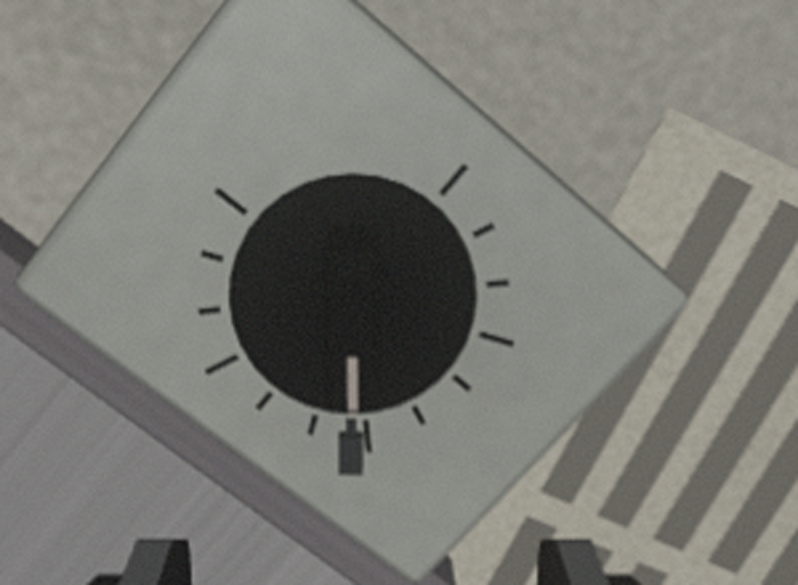

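The pointer is centred on the tab: pointer at x≈352 px, tab ≈350, axis ≈353 in the crop. Next I'll move above the carton's leading wall.

Request:
arm_command --commands '[[[-7.2,-39.2,1,0,0,52.4],[-7.2,-39.2,1,0,0,52.4],[-7.2,-39.2,1,0,0,52.4],[-7.2,-39.2,1,0,0,52.4],[-7.2,-39.2,1,0,0,52.4],[-7.2,-39.2,1,0,0,52.4],[-7.2,-39.2,1,0,0,52.4],[-7.2,-39.2,1,0,0,52.4],[-7.2,-39.2,1,0,0,52.4],[-7.2,-39.2,1,0,0,52.4],[-7.2,-39.2,1,0,0,52.4],[-7.2,-39.2,1,0,0,52.4],[-7.2,-39.2,1,0,0,52.4],[-7.2,-39.2,1,0,0,52.4]]]' --claw 2

```text
clock: 7.8
position: [0.4984, -0.1109, 0.2012]
ee_rot: [-0.706, 0.038, -0.038, 0.706]
ft_force: [-0.2, -0.7, 0.6]
grip_width: 0.236
```

Run:
```python
import st
from fit import *
c=cam("wrist");cv2.imwrite("pics/d_wrist.png",c["pixels"]);np.savez("d_wrist.npz",**c)
W=cloud(c).reshape(-1,3)
box(zone(W,(.38,.6),(-.36,-.06),(.048,.06)),"carton rim")
np.save("d_W.npy",W)
```

```text
7.8 pos [ 0.4984 -0.1109  0.2012] y [-0.  0. -1.] jaw [0.106 0.994 0.   ] yaw 83.89 F [-0.2 -0.7  0.6] T [-0.01  0.04  0.  ] w 20.2 q [-0.39  0.09  0.56  1.83 -0.05  1.23  1.65]
carton rim 7739 c [ 492.2 -195.8] sz [180.7 130.6] ang 83.6
```

View pics/d_wrist.png

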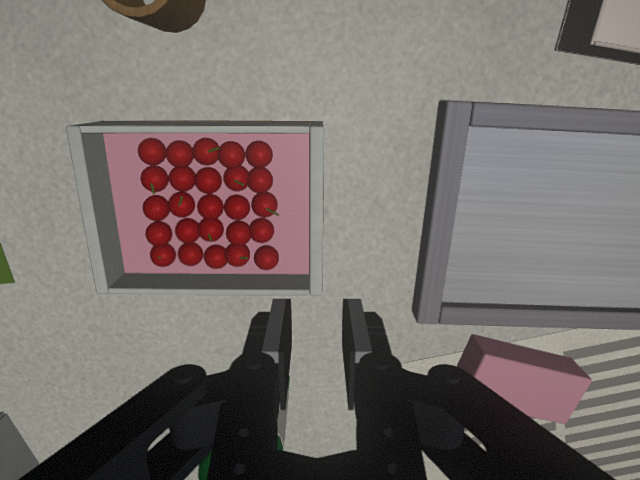

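The wrist view shows the carton's lead wall at columns ~310-323, rows 122-293, and the sill at columns ~415-470. I'll descend to straddle the lead wall.

Request:
arm_command --commands '[[[0.33,-0.05,-4,0,0,-0.3],[0.33,-0.05,-8,0,0,-0.3],[0.33,-0.05,-11,0,0,-0.3],[0.33,-0.05,-13,0,0,-0.3],[0.33,-0.05,-13,0,0,-0.3],[0.33,-0.05,-13,0,0,-0.3]]]'

```text
clock: 8.45
position: [0.5018, -0.1123, 0.0719]
ee_rot: [0.706, -0.04, 0.04, -0.706]
ft_force: [0.2, 0.1, 1.1]
grip_width: 0.232
```

Run:
```python
import st
from fit import *
for n in ["wrist","side"]:
    c=cam(n);im=c["pixels"]
    if n=="side": im=cv2.resize(im[220:420,230:490],None,fx=3,fy=3)
    cv2.imwrite(f"pics/e_{n}.png",im)
```

```text
8.45 pos [ 0.5018 -0.1123  0.0719] y [ 0. -0. -1.] jaw [ 0.113  0.994 -0.   ] yaw 83.51 F [0.2 0.1 1.1] T [-0.02 -0.02  0.01] w 19.8 q [-0.35  0.27  0.54  1.95 -0.17  0.96  1.73]
```

View pics/e_wrist.png

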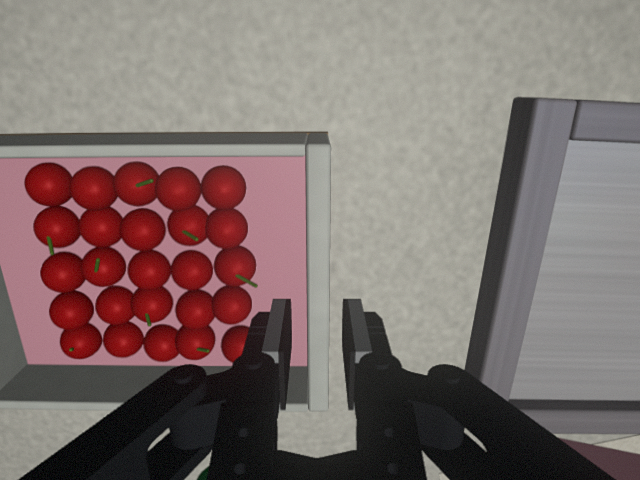

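View pics/e_side.png

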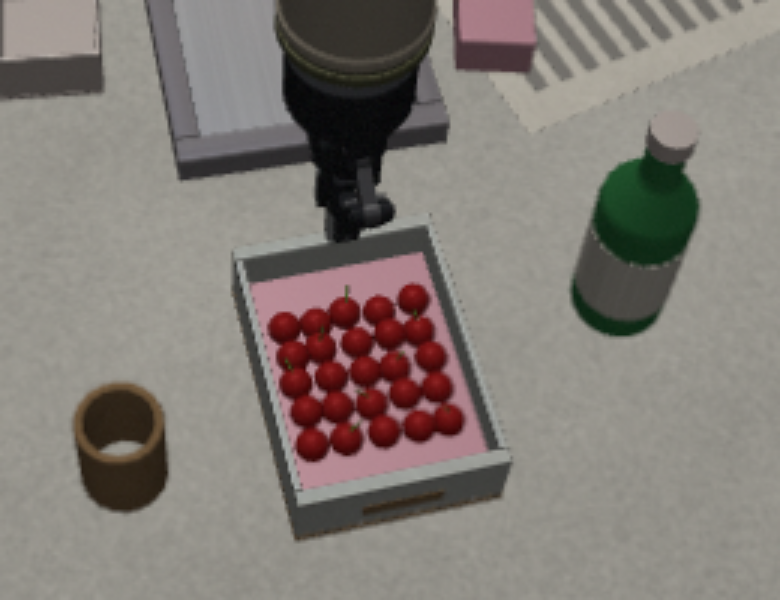

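Both views show the wall (column ~318) centred between the fingers. I'll go down and pinch.

Request:
arm_command --commands '[[[0,0.05,-2,0,0,0],[0,0.05,-3.2,0,0,0],[0,0.05,-4.1,0,0,0],[0,0.05,-4.1,0,0,0],[0,0.05,-4.1,0,0,0]]]'

```text
clock: 9.05
position: [0.5017, -0.1119, 0.0307]
ee_rot: [0.706, -0.04, 0.04, -0.706]
ft_force: [1.1, 0.8, 0.2]
grip_width: 0.234
```

Request:
arm_command --commands '[[[0,0,0,0,0,0],[0,0,0,0,0,0],[0,0,0,0,0,0],[0,0,0,0,0,0],[0,0,0,0,0,0]]]' --claw 0 --newtons 60

```text
clock: 9.55
position: [0.5021, -0.1118, 0.0311]
ee_rot: [-0.706, 0.04, -0.04, 0.706]
ft_force: [-1.7, 0.6, 6.0]
grip_width: 0.105
```

```bash
python3 st.py
```

```text
9.55 pos [ 0.5021 -0.1118  0.0311] y [ 0.001  0.    -1.   ] jaw [0.113 0.994 0.   ] yaw 83.51 F [-1.7  0.6  6. ] T [0.1  0.31 0.01] w 9.0 q [-0.33  0.33  0.52  1.98 -0.21  0.88  1.77]
```

Request:
arm_command --commands '[[[0,-0.08,0.5,1.6,-0.2,0],[0,-0.2,1.0,3.3,-0.4,0],[0,-0.35,1.5,5,-0.56,0],[-0.05,-0.5,2.0,6.6,-0.74,0],[-0.08,-0.65,2.5,8.2,-0.92,0],[-0.08,-0.73,2.8,9.44,-1.06,0],[-0.08,-0.73,2.8,9.44,-1.06,0],[-0.08,-0.73,2.8,9.44,-1.06,0]]]'

```text
clock: 10.35
position: [0.5008, -0.1193, 0.0582]
ee_rot: [-0.645, 0.037, -0.043, 0.762]
ft_force: [0.5, 0.3, -0.7]
grip_width: 0.1
```

Run:
```python
import st
from fit import *
for n in ["side"]:
    c=cam(n);im=c["pixels"]
    W=cloud(c).reshape(-1,3)
    im=cv2.resize(im[120:420,230:490],None,fx=2,fy=2)
    cv2.imwrite(f"pics/f_{n}.png",im)
```

```text
10.35 pos [ 0.5008 -0.1193  0.0582] y [ 0.019  0.163 -0.986] jaw [0.112 0.98  0.164] yaw 83.5 F [ 0.5  0.3 -0.7] T [-0.55 -0.17  0.05] w 8.6 q [-0.18  0.31  0.5   1.94 -0.37  0.99  1.97]
```

View pics/f_side.png

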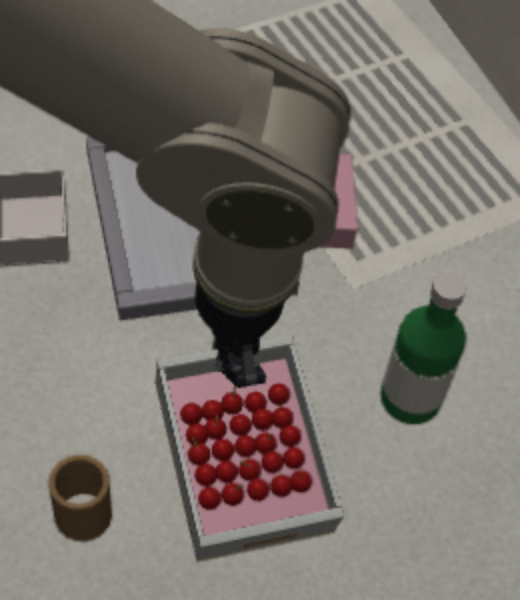

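```bash
cat > cart.py <<'E'
from fit import *
def carton(c,show=True):
    # wall-top pixels: greenish-grey bright; find by region + plane fit of rim with RANSAC around expected
    W=cloud(c);hsv=cv2.cvtColor(c["pixels"],cv2.COLOR_BGR2HSV)
    return W,hsv
def prof(c,origin,u,lat=.062,w=.004,name=""):
    # heights along u, for side wall tops at lateral +-lat
    W=cloud(c).reshape(-1,3);W=W[~np.isnan(W[:,0])]
    d=W[:,:2]-origin;n=np.array([-u[1],u[0]]);a=d@u;l=d@n
    for s in (1,-1):
        m=abs(l-s*lat)<w
        out=[]
        for k in np.arange(-.12,.13,.02):
            q=m&(abs(a-k)<.01)
            out.append(round(float(np.percentile(W[q,2],90))*1000,0) if q.sum()>5 else None)
        print(name,s,out)
E
python3 - <<'E'
from cart import *
for n in ["side","scene"]:
    c=cam(n);u=np.array([.1115,.9938]);prof(c,np.array([.4922,-.1958]),u,name=n)
    m=manip.masks_of(n,"carton_center")
    W=cloud(c)
    for k in m:
        P=W[k["mask"]];P=P[~np.isnan(P[:,0])]
        if np.median(P[:,1])<-.05:
            lo=P[P[:,1]<np.percentile(P[:,1],4)];print(n,"tail pts z",np.percentile(lo[:,2],[5,50,95]).round(4),"ymin",P[:,1].min())
E
```

```text
side 1 [2.0, 52.0, 56.0, 60.0, 62.0, 462.0, 479.0, 498.0, 505.0, 504.0, 80.0, 2.0, 3.0]
side -1 [3.0, 52.0, 57.0, 60.0, 62.0, 66.0, 69.0, 72.0, 413.0, 79.0, 80.0, None, None]
side tail pts z [0.0144 0.0467 0.0541] ymin -0.3012559303630188
scene 1 [None, None, None, None, None, 66.0, 66.0, 498.0, 506.0, 506.0, 491.0, 456.0, 5.0]
scene -1 [6.0, 52.0, 55.0, 58.0, 61.0, 64.0, 67.0, 72.0, 409.0, 77.0, 78.0, 5.0, 4.0]
scene tail pts z [0.0002 0.0493 0.0552] ymin -0.3452732280450329
```

Request:
arm_command --commands '[[[0.2,0.8,0,0,0,-0.2],[0.5,2,0,0,0,-0.4],[0.8,3.3,0,0,0,-0.7],[1.1,4.6,0,0,0,-1.0],[1.4,5.9,0,0,0,-1.3],[1.7,7.2,0,0,0,-1.6],[2.0,8.5,0,0,0,-1.9],[2.3,9.8,0,0,0,-2.1],[2.5,11,0,0,0,-2.1],[2.6,11.5,0,0,0,-2.1],[2.6,11.5,0,0,0,-2.1]]]'

```text
clock: 11.7
position: [0.5269, -0.0025, 0.0586]
ee_rot: [-0.644, 0.048, -0.057, 0.762]
ft_force: [0.3, 3.7, 0.2]
grip_width: 0.099
```

Run:
```python
import st
from cart import *
for n in ["side","scene"]:
    c=cam(n);u=np.array([.1478,.989]);O=np.array([.5423,.1010])
    im=c["pixels"];im=im[120:420,230:490] if n=="side" else im[130:430,200:460]
    cv2.imwrite(f"pics/g_{n}.png",cv2.resize(im,None,fx=2,fy=2))
    prof(c,O-u*.185,u,lat=.062,name=n)
    W=cloud(c)
    for k in manip.masks_of(n,"carton_center"):
        P=W[k["mask"]];P=P[~np.isnan(P[:,0])]
        if abs(np.median(P[:,0])-.5)<.1:
            P=P[(P[:,2]>.03)&(P[:,2]<.09)];d=P[:,:2]-O;a=d@u;l=d@[-u[1],u[0]]
            print(n,k["p"],"along",np.percentile(a,[.5,99.5]).round(4),"lat",np.percentile(l,[.5,99.5]).round(4))
```

```text
11.7 pos [ 0.5269 -0.0025  0.0586] y [ 0.024  0.165 -0.986] jaw [0.146 0.975 0.166] yaw 81.49 F [0.3 3.7 0.2] T [ 0.44  0.06 -0.02] w 8.4 q [-0.36  0.3   0.44  1.94 -0.37  0.94  1.7 ]
side 1 [2.0, 52.0, 55.0, 60.0, 62.0, 475.0, 497.0, 503.0, 500.0, 79.0, 80.0, 17.0, 17.0]
side -1 [2.0, 51.0, 56.0, 59.0, 62.0, 66.0, 67.0, 72.0, 75.0, 78.0, 81.0, None, None]
side 0.92 along [-0.2811 -0.1054] lat [-0.0637  0.066 ]
scene 1 [None, None, None, None, None, None, 498.0, 502.0, 501.0, 489.0, 444.0, 21.0, 20.0]
scene -1 [6.0, 48.0, 55.0, 59.0, 62.0, 64.0, 67.0, 73.0, 75.0, 79.0, 80.0, 18.0, 19.0]
scene 0.83 along [-0.2797 -0.0946] lat [-0.0614  0.0681]
```

View pics/g_side.png

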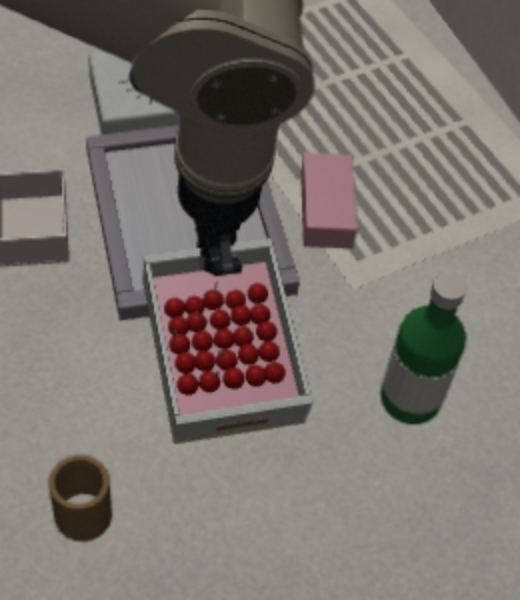

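View pics/g_scene.png

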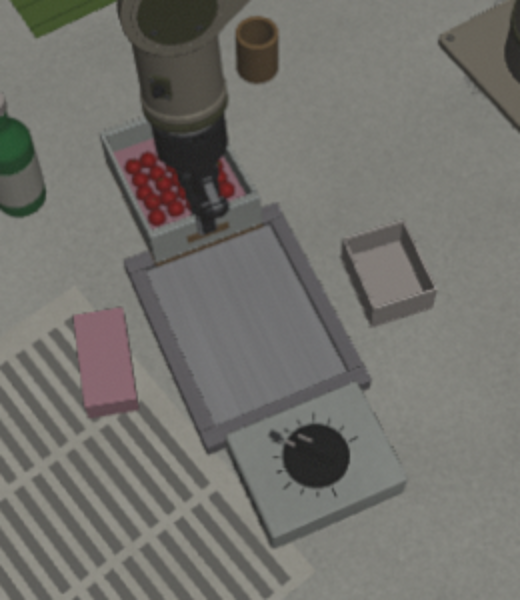

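The carton is tipped ~9.4° with its tail on the bench. It's centred within about 2 mm and the lead is over the sill. I'll rest it on the sill and let go.

Request:
arm_command --commands '[[[0,0,-0.15,-0.4,0,0],[0,0,-0.2,-0.6,0,0],[0,0,-0.2,-0.6,0,0]]]'

```text
clock: 12.2
position: [0.5271, -0.0038, 0.058]
ee_rot: [-0.648, 0.048, -0.058, 0.758]
ft_force: [-8.3, 2.8, 20.8]
grip_width: 0.102
```

Request:
arm_command --commands '[[[0,0,0,0,0,0],[0,0,0,0,0,0],[0,0,0,0,0,0],[0,0,0,0,0,0]]]' --claw 2.2

```text
clock: 12.6
position: [0.5266, -0.0044, 0.0561]
ee_rot: [-0.648, 0.048, -0.057, 0.758]
ft_force: [-0.3, 0.3, -0.2]
grip_width: 0.258
```

Run:
```python
import st
from cart import *
for n in ["side"]:
    c=cam(n);u=np.array([.1478,.989]);O=np.array([.5423,.1010])
    prof(c,O-u*.185,u,lat=.062,name=n)
    W=cloud(c)
    for k in manip.masks_of(n,"carton_center"):
        P=W[k["mask"]];P=P[~np.isnan(P[:,0])]
        if abs(np.median(P[:,0])-.5)<.1:
            P=P[(P[:,2]>.03)&(P[:,2]<.09)];d=P[:,:2]-O;a=d@u;l=d@[-u[1],u[0]]
            print(n,k["p"],"along",np.percentile(a,[.5,99.5]).round(4),"lat",np.percentile(l,[.5,99.5]).round(4))
```

```text
12.6 pos [ 0.5266 -0.0044  0.0561] y [ 0.024  0.153 -0.988] jaw [0.148 0.977 0.155] yaw 81.39 F [-0.3  0.3 -0.2] T [-0.15 -0.01  0.02] w 22.0 q [-0.37  0.3   0.44  1.95 -0.35  0.94  1.69]
side 1 [3.0, 51.0, 56.0, 60.0, 62.0, 470.0, 494.0, 502.0, 500.0, 78.0, 80.0, 16.0, 17.0]
side -1 [3.0, 53.0, 56.0, 58.0, 63.0, 65.0, 68.0, 72.0, 75.0, 78.0, 80.0, None, None]
side 0.85 along [-0.2825 -0.1054] lat [-0.0641  0.0658]
side 0.44 along [-0.1094  0.2371] lat [-0.0119  0.0757]
```

Request:
arm_command --commands '[[[0.09,0.6,0,0,0,0],[0.16,1.1,0.1,0.2,0,0],[0.24,1.6,0.2,0.5,-0.1,0],[0.34,2.3,0.35,1,-0.15,0],[0.47,3.2,0.55,1.6,-0.24,0],[0.59,4.0,0.75,2.2,-0.33,0],[0.71,4.8,1.0,3,-0.45,0],[0.78,5.3,1.2,3.5,-0.5,0],[0.78,5.3,1.2,3.5,-0.5,0]]]'

```text
clock: 13.6
position: [0.5348, 0.05, 0.0687]
ee_rot: [-0.624, 0.046, -0.058, 0.778]
ft_force: [0.7, -1.4, 0.6]
grip_width: 0.257
```

```bash
cat > look.py <<'E'
import st,sys
from cart import *
tag=sys.argv[1];O=np.array([.5423,.1010]);u=np.array([.1478,.989]);off=float(sys.argv[2])
c=cam("side")
cv2.imwrite(f"pics/{tag}_side.png",cv2.resize(c["pixels"][120:420,230:490],None,fx=2,fy=2))
prof(c,O+u*off,u,name="side@%g"%off)
W=cloud(c)
for k in manip.masks_of("side","carton_center"):
    P=W[k["mask"]];P=P[~np.isnan(P[:,0])]
    if abs(np.median(P[:,0])-.5)<.1:
        P=P[(P[:,2]>.03)&(P[:,2]<.1)];d=P[:,:2]-O;a=d@u;l=d@[-u[1],u[0]]
        print(k["p"],"along",np.percentile(a,[.5,99.5]).round(4),"lat",np.percentile(l,[.5,99.5]).round(4))
        t=a<np.percentile(a,12);h=a>np.percentile(a,88);print(" lat tail",np.percentile(l[t],[1,99]).round(3),"lat head",np.percentile(l[h],[1,99]).round(3))
E
python3 look.py h -0.14
```

```text
13.6 pos [0.5348 0.05   0.0687] y [ 0.033  0.214 -0.976] jaw [0.145 0.965 0.217] yaw 81.46 F [ 0.7 -1.4  0.6] T [-0.34  0.07 -0.02] w 21.9 q [-0.4   0.29  0.41  1.93 -0.41  0.95  1.66]
side@-0.14 1 [3.0, 50.0, 56.0, 63.0, 476.0, 499.0, 507.0, 506.0, 84.0, 88.0, 93.0, 37.0, 16.0]
side@-0.14 -1 [3.0, 52.0, 57.0, 62.0, 66.0, 70.0, 76.0, 80.0, 85.0, 89.0, 93.0, None, None]
0.69 along [-0.2332 -0.0586] lat [-0.0638  0.0657]
 lat tail [-0.063  0.066] lat head [-0.061  0.065]
```

View pics/h_side.png

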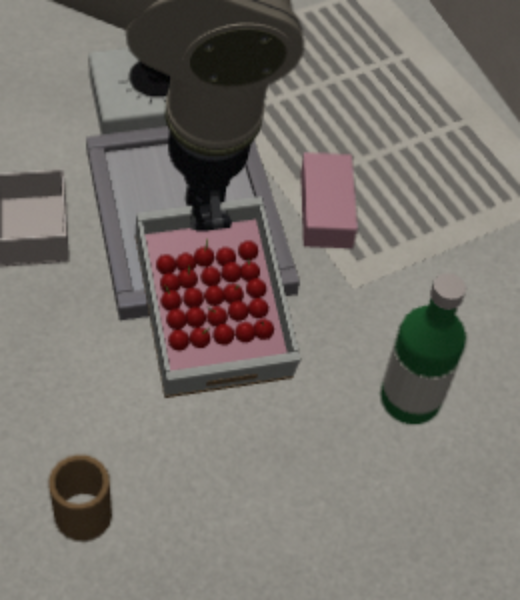

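Request:
arm_command --commands '[[[0.06,0.4,0.1,0.4,-0.06,0],[0.12,0.8,0.25,0.9,-0.13,0],[0.18,1.2,0.4,1.4,-0.2,0],[0.24,1.6,0.6,2,-0.3,0],[0.3,2.0,0.75,2.6,-0.4,0],[0.3,2.0,0.75,2.6,-0.4,0]]]'

```text
clock: 14.3
position: [0.5377, 0.0696, 0.0762]
ee_rot: [-0.606, 0.045, -0.06, 0.792]
ft_force: [-0.4, -0.3, -1.3]
grip_width: 0.256
```

```bash
python3 look.py i -0.12
```

```text
14.3 pos [0.5377 0.0696 0.0762] y [ 0.04   0.258 -0.965] jaw [0.144 0.954 0.261] yaw 81.43 F [-0.4 -0.3 -1.3] T [-0.25  0.04  0.05] w 21.8 q [-0.39  0.29  0.39  1.93 -0.46  0.95  1.67]
side@-0.12 1 [3.0, 55.0, 59.0, 473.0, 499.0, 509.0, 510.0, 86.0, 91.0, 96.0, 99.0, 18.0, 17.0]
side@-0.12 -1 [3.0, 52.0, 61.0, 65.0, 70.0, 76.0, 80.0, 86.0, 91.0, 96.0, 100.0, None, None]
0.86 along [-0.2128 -0.0393] lat [-0.0635  0.0659]
 lat tail [-0.063  0.066] lat head [-0.061  0.066]
```

Request:
arm_command --commands '[[[-0.09,-0.57,-0.16,0,0,0],[-0.09,-0.57,-0.16,0,0,0],[-0.09,-0.57,-0.16,0,0,0],[-0.09,-0.57,-0.16,0,0,0],[-0.09,-0.57,-0.16,0,0,0],[-0.09,-0.57,-0.16,0,0,0]]]' --claw 0 --newtons 30

```text
clock: 15.0
position: [0.5367, 0.0633, 0.0743]
ee_rot: [-0.607, 0.045, -0.06, 0.792]
ft_force: [-0.1, -0.8, 0.3]
grip_width: 0.002
```

```bash
python3 look.py j -0.12
```

```text
15.0 pos [0.5367 0.0633 0.0743] y [ 0.04   0.257 -0.966] jaw [0.144 0.955 0.26 ] yaw 81.42 F [-0.1 -0.8  0.3] T [-0.31 -0.02 -0.02] w 0.2 q [-0.39  0.29  0.39  1.93 -0.46  0.95  1.68]
side@-0.12 1 [3.0, 3.0, 77.0, 479.0, 501.0, 509.0, 506.0, 78.0, 78.0, 79.0, 77.0, 78.0, 17.0]
side@-0.12 -1 [2.0, 3.0, 77.0, 79.0, 79.0, 78.0, 78.0, 77.0, 77.0, 77.0, 77.0, 78.0, None]
0.66 along [-0.2041 -0.0239] lat [-0.0634  0.0659]
 lat tail [-0.062  0.064] lat head [-0.061  0.065]
```

The carton tipped by itself and now lies level on the sill (rim 77-78 mm). The fingers closed just behind the lead wall without touching it. I'll back out, straighten the tool and straddle again.

Request:
arm_command --commands '[[[0,0,1.5,0,0,0],[0,0,3.5,0,0,0],[0.1,0.7,4,-7.5,1.1,0],[0.13,0.9,4,-14.9,2.2,0],[0.13,0.9,4,-14.9,2.2,0]]]'

```text
clock: 15.6
position: [0.5387, 0.0774, 0.1159]
ee_rot: [0.706, -0.049, 0.052, -0.705]
ft_force: [-0.4, 0.8, 0.1]
grip_width: 0.004
```

Request:
arm_command --commands '[[[0,0,0,0,0,0],[0,0,0,0,0,0],[0,0,0,0,0,0],[0,0,-1,0,0,0],[0,0,-2,0,0,0],[0,0,-2,0,0,0]]]' --claw 2.2

```text
clock: 16.2
position: [0.5367, 0.0717, 0.0922]
ee_rot: [0.705, -0.054, 0.053, -0.705]
ft_force: [-0.4, 0.5, -0.1]
grip_width: 0.261
```

```bash
python3 look.py k -0.11
python3 - <<'E'
from fit import *
c=cam("wrist");cv2.imwrite("pics/k_wrist.png",c["pixels"])
W=cloud(c).reshape(-1,3)
P=zone(W,(.4,.68),(-.2,.2),(.065,.09));O=np.array([.5423,.1010]);u=np.array([.1478,.989]);d=P[:,:2]-O
a=d@u;l=d@[-u[1],u[0]];m=(abs(l)<.07)&(a<0.03)&(a>-.25)
box(P[m],"rim");print("a",np.percentile(a[m],[.5,99.5]),np.percentile(l[m],[.5,99.5]))
E
```

```text
16.2 pos [0.5367 0.0717 0.0922] y [-0.001 -0.001 -1.   ] jaw [ 0.15   0.989 -0.001] yaw 81.39 F [-0.4  0.5 -0.1] T [-0.   -0.06  0.02] w 22.3 q [-0.57  0.28  0.41  1.86 -0.13  1.02  1.31]
side@-0.11 1 [3.0, 68.0, 77.0, 78.0, 78.0, 78.0, 78.0, 510.0, 529.0, 531.0, 79.0, 17.0, 17.0]
side@-0.11 -1 [3.0, 69.0, 77.0, 79.0, 78.0, 78.0, 77.0, 78.0, 78.0, 77.0, 79.0, None, None]
0.58 along [-0.204  -0.0245] lat [-0.0634  0.0659]
 lat tail [-0.062  0.064] lat head [-0.06   0.062]
rim 14203 c [526.1  -4.3] sz [170.4 130.4] ang 81.33
a [-0.18636801 -0.02154942] [-0.06381242  0.06552344]
```

View pics/k_wrist.png

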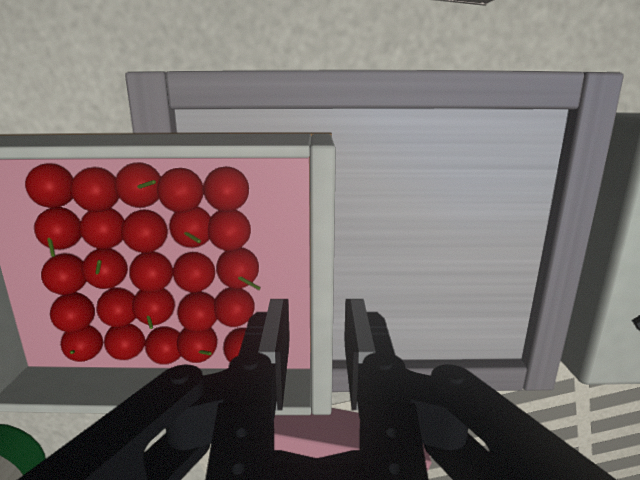

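The lead wall (columns 312-332) sits between the fingers, and the carton lies level and square to the recess. I'll go down and pull.

Request:
arm_command --commands '[[[0.03,0.2,-1.5,0,0,0],[0.03,0.2,-3,0,0,0],[0.03,0.2,-3.7,0,0,0],[0.03,0.2,-3.7,0,0,0],[0.1,0.7,-3.7,0,0,0],[0.18,1.2,-3.7,0,0,0],[0.25,1.7,-3.7,0,0,0],[0.33,2.2,-3.7,0,0,0],[0.4,2.7,-3.7,0,0,0],[0.46,3.1,-3.7,0,0,0],[0.46,3.1,-3.7,0,0,0]]]'

```text
clock: 17.45
position: [0.5428, 0.1045, 0.0574]
ee_rot: [-0.705, 0.052, -0.053, 0.706]
ft_force: [-0.5, 0.9, 0.3]
grip_width: 0.254
```

```bash
python3 look.py l -0.08
```

```text
17.45 pos [0.5428 0.1045 0.0574] y [ 0.002  0.001 -1.   ] jaw [0.148 0.989 0.001] yaw 81.49 F [-0.5  0.9  0.3] T [-0.    0.04  0.  ] w 21.7 q [-0.6   0.35  0.38  1.86 -0.16  0.96  1.28]
side@-0.08 1 [3.0, 79.0, 84.0, 81.0, 80.0, 78.0, 75.0, 486.0, 503.0, 505.0, 69.0, 17.0, 20.0]
side@-0.08 -1 [3.0, 74.0, 83.0, 82.0, 79.0, 78.0, 76.0, 74.0, 71.0, 70.0, 69.0, None, None]
0.89 along [-0.178   0.0047] lat [-0.0632  0.0661]
 lat tail [-0.062  0.064] lat head [-0.06   0.066]
```

Request:
arm_command --commands '[[[0.06,0.4,-0.5,0,0,0],[0.13,0.9,-1,0,0,0],[0.24,1.6,-1,0,0,0],[0.36,2.4,-1,0,0,0],[0.48,3.2,-1,0,0,0],[0.6,4.0,-1,0,0,0],[0.72,4.8,-1,0,0,0],[0.84,5.6,-1,0,0,0],[0.96,6.4,-1,0,0,0],[1.02,6.8,-1,0,0,0],[1.02,6.8,-1,0,0,0]]]' --claw 1.7

```text
clock: 18.65
position: [0.5529, 0.1725, 0.0473]
ee_rot: [-0.705, 0.052, -0.053, 0.705]
ft_force: [-0.6, 0.4, 0.1]
grip_width: 0.203
```

```bash
python3 look.py m -0.02
```

```text
18.65 pos [0.5529 0.1725 0.0473] y [ 0.002  0.001 -1.   ] jaw [0.148 0.989 0.001] yaw 81.49 F [-0.6  0.4  0.1] T [ 0.01 -0.03  0.02] w 17.3 q [-0.67  0.42  0.35  1.8  -0.17  0.96  1.17]
side@-0.02 1 [3.0, 27.0, 76.0, 78.0, 76.0, 76.0, 73.0, 481.0, 497.0, 497.0, 69.0, 67.0, 25.0]
side@-0.02 -1 [4.0, 27.0, 76.0, 77.0, 76.0, 75.0, 75.0, 72.0, 72.0, 402.0, 69.0, None, None]
0.73 along [-0.1086  0.0725] lat [-0.0622  0.067 ]
 lat tail [-0.061  0.065] lat head [-0.059  0.061]
```

View pics/m_side.png

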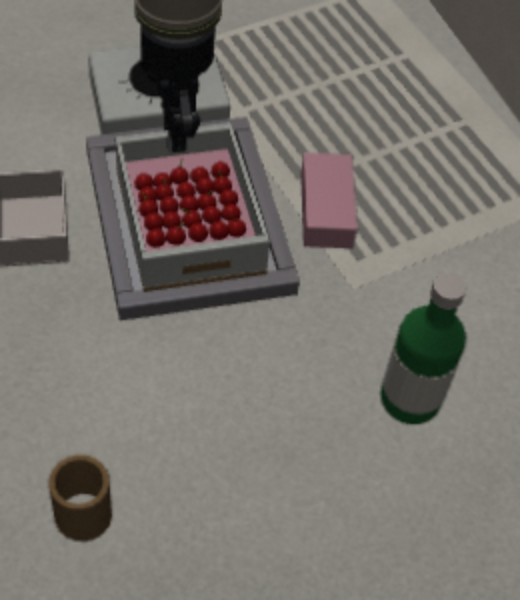

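Request:
arm_command --commands '[[[0.09,0.6,0,0,0,0],[0.18,1.2,0,0,0,0],[0.26,1.75,0,0,0,0],[0.26,1.75,0,0,0,0],[0.26,1.75,0,0,0,0]]]'

```text
clock: 19.25
position: [0.5554, 0.1897, 0.0473]
ee_rot: [-0.705, 0.052, -0.053, 0.706]
ft_force: [-0.2, -0.7, -0.5]
grip_width: 0.201
```

```bash
python3 look.py n 0.0
```

```text
19.25 pos [0.5554 0.1897 0.0473] y [ 0.002  0.001 -1.   ] jaw [0.148 0.989 0.001] yaw 81.47 F [-0.2 -0.7 -0.5] T [-0.03  0.02 -0.07] w 17.2 q [-0.69  0.43  0.35  1.78 -0.17  0.96  1.15]
side@0 1 [25.0, 44.0, 67.0, 67.0, 70.0, 68.0, 462.0, 486.0, 497.0, 497.0, 69.0, None, 47.0]
side@0 -1 [26.0, 31.0, 68.0, 69.0, 70.0, 70.0, 68.0, 69.0, 68.0, 403.0, 69.0, None, 48.0]
0.8 along [-0.0909  0.0893] lat [-0.0614  0.0674]
 lat tail [-0.06   0.064] lat head [-0.058  0.067]
```

View pics/n_side.png

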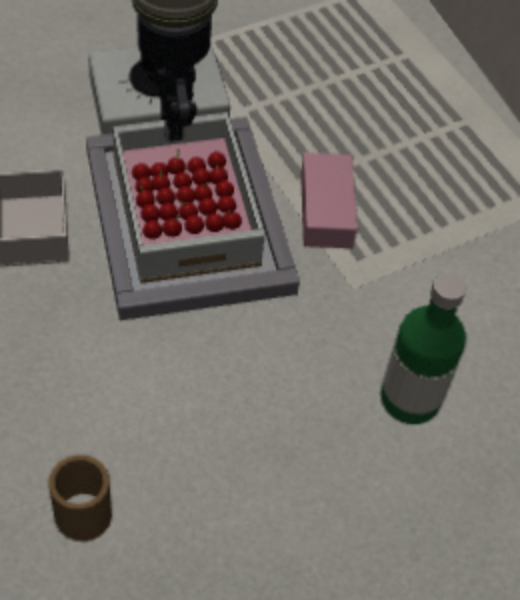

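The carton lies flat in the recess, with its rim at 67-70 mm all along and spanning -91 to +89 mm. I'll ease off the wall and rise clear.

Request:
arm_command --commands '[[[-0.04,-0.3,0,0,0,0],[-0.04,-0.3,0,0,0,0],[-0.04,-0.3,2,0,0,0],[-0.04,-0.3,5,0,0,0],[-0.04,-0.3,9,0,0,0],[-0.04,-0.3,14,0,0,0],[-0.04,-0.3,19,0,0,0],[-7,-6,19,0,0,0],[-10,-8,19,0,0,0],[-12,-10,19,0,0,0],[-12,-10,19,0,0,0],[-12,-10,19,0,0,0]]]'

```text
clock: 20.55
position: [0.4349, 0.0883, 0.2379]
ee_rot: [-0.704, 0.052, -0.054, 0.706]
ft_force: [0.7, 0.6, -0.8]
grip_width: 0.2
```

```bash
python3 look.py o 0.0
python3 - <<'E'
from fit import *
for n in ["scene","side"]:
    c=cam(n);im=c["pixels"];cv2.imwrite(f"pics/o_{n}f.png",im)
    b=(300,330,420,410) if n=="scene" else (270,130,360,190)
    cv2.imwrite(f"pics/ok_{n}.png",cv2.resize(im[b[1]:b[3],b[0]:b[2]],None,fx=6,fy=6,interpolation=cv2.INTER_CUBIC))
    W=cloud(c).reshape(-1,3)
    P=zone(W,(.5,.64),(.2,.36),(.068,.09));
    if len(P)>10: box(P,n+" knob")
E
```

```text
20.55 pos [0.4349 0.0883 0.2379] y [ 0.003  0.002 -1.   ] jaw [0.15  0.989 0.003] yaw 81.36 F [ 0.7  0.6 -0.8] T [ 0.06 -0.01  0.02] w 17.1 q [-0.73 -0.11  0.4   1.92  0.04  1.31  1.08]
side@0 1 [25.0, 45.0, 67.0, 574.0, 500.0, 70.0, 69.0, 68.0, 69.0, 68.0, 69.0, None, 48.0]
side@0 -1 [25.0, 29.0, 67.0, 69.0, 68.0, 68.0, 69.0, 69.0, 68.0, 68.0, 68.0, None, 48.0]
0.94 along [-0.0909  0.0936] lat [-0.0621  0.0674]
 lat tail [-0.06   0.065] lat head [-0.059  0.066]
scene knob 188 c [532.5 252.4] sz [110.9  44. ] ang 39.03
side knob 131 c [568.6 278. ] sz [18.1 47.2] ang 28.8
```

View pics/o_scenef.png

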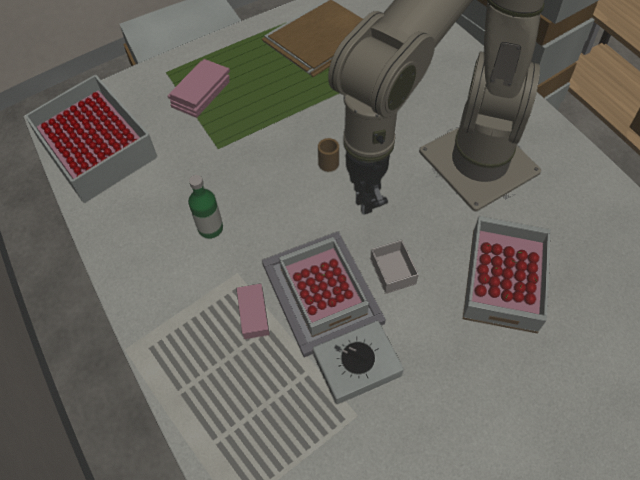

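View pics/ok_side.png

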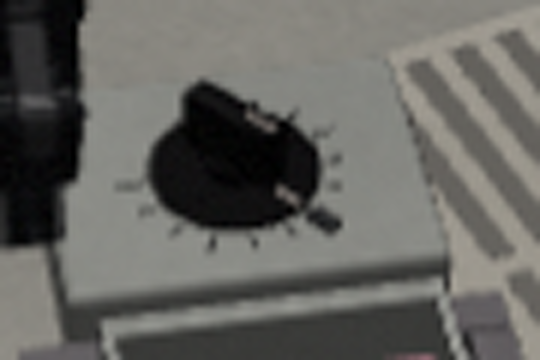

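View pics/o_side.png

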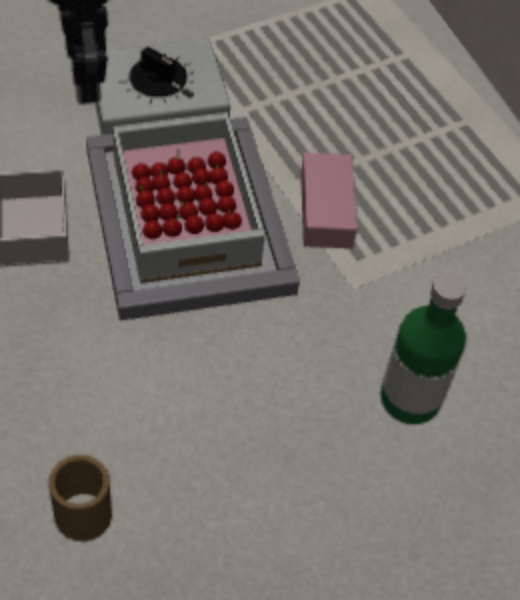

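Everything checks out: the carton is flat in the recess, the pointer is at the tab, the bystanders look unmoved, and the gripper is clear.

```bash
python3 -c "
from workcell import manip
print(manip.hand_in())"
```

```text
the job is handed in; nothing more can be done
None
```

The job is handed in: the cherry carton lies flat on the chiller's cold plate and the thermostat pointer stands at the index tab.

**What I did**
- **Knob:** I turned it 83.6° clockwise to the tab.
- **Carton:** I pinched its leading wall and tipped it about 9.4° with the tail on the bench. I rested the lead on the sill, opened the fingers, and pulled it in from inside the lead wall. The steepest tilt was about 15°.

**Last checks**
- **Carton position:** its rim read 67–70 mm all along, about 1–4 mm above the nominal 66 mm. It spans roughly -91 to +90 mm along the 205 mm recess, 2–3 mm off centre sideways, inside the rim.
- **Pointer:** in the wrist picture taken right after turning, it was within about 1° of the tab. The final side view shows it still pointing at the tab. The depth fit of the knob in that last check was no use, because the arm and the view angle spoiled it.
- **Bystanders:** by eye, the bottle, core, foam block and punnet are where they started; I didn't measure them again.
- **Arm and time:** the gripper holds nothing and is clear of the scene. The clock read 20.6 s of the 72 s when the arm stopped.

**What didn't go as planned**
- **Free tip:** the carton tipped level onto the sill by itself just as I was about to pinch it again to lower it gently. The fingers closed empty behind the lead wall. No fruit moved in the pictures.
- **Sill contact:** lowering the carton onto the sill gave a brief reading of about 20 N up at the wrist.

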